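# Set a hexagonal clay bar in the bench splitter, groove up, against the flip stop

### The arm

A 7-joint arm with a two-finger parallel gripper is mounted at the origin on the work surface. World frame = base frame: x ahead of the robot, y to its left, z up, the work surface at z = 0. Lengths are in m, angles in rad, forces in N, time in s.
With the tool pointing down it reaches from about 0.35 to 0.9 m from the base axis. Payload 7.2 kg.
Tool frame: the origin (TCP) lies between the finger pads; the fingertips stand 25 mm ahead of it and the grasp point (between the pads) lies 6 mm ahead of it; y points along the fingers, z is the direction in which the jaws open and shut, and the axes are right-handed (so a half turn about y gives the same grasp; the last joint's range is limited). The gripper opens to 88 mm and grips with 3 to 60 N. Pads are 20 mm wide; open, the fingers measure 115 mm over their backs; the gripper's body (75 mm by 178 mm) begins 61 mm behind the grasp point.
Start: joints at [-1.407, 0.411, -0.013, 1.596, 0.006, 1.134, -0.082], TCP at [0.144, 0.608, 0.248] pointing down, gripper open.
Joint ranges: [-2.95, 2.95], [-0.29, 1.99], [-1.47, 1.44], [0.14, 2.54], [-1.03, 4.17], [0.13, 1.85], [-2.86, 2.86]. Speed limits (rad/s): [2.39, 2.39, 3.01, 3.01, 3.14, 3.14, 3.14].

### API

Orientations are given as a unit quaternion [x, y, z, w].
In Python, from rig import status, eyes, workorder gives the robot as it stands.
- The arm moves only by the tool carry_out, never from a script. Its argument "moves" is a list of rows, each a list of 2 entries, a list of its own where there are three numbers: the shift along the tool's x, y, z in mm, then the turn about the tool's y in rad. A call has 1 to 8 rows; each row is the pose to reach, as a shift and turn from the pose commanded when the call began, along the tool's axes at that moment; what a row does not reach only later rows make up. A row lasts 1/8 s, in which the tool goes at most 62.5 mm and 10.7 degrees, less where a joint would pass 70% of its speed; a pose out of reach is approached as far as the arm can. A call with a gripper value outside its range is refused whole. "gripper" is the opening, from 0 (shut) to 1 (fully open), set as the call begins (left out, the last holds). The fingers move at their own pace and stop on an object; "squeeze" is the grip in N (left out, the last holds). Time passes only in rows, so rows that repeat a pose let the fingers close. It gives the time, the measured TCP pose, the force and the opening at its end, in the units of the state.
- status.sense(): the state, without advancing time (a new reading comes with each control period).
- eyes.capture(name): name is "scene" or "top" or "wrist"; returns a dict with "image" (384x512x3 uint8, blue, green, red), "depth" (384x512 float32, m along the optical axis (not along the pixel's ray), 0 where there is no reading), "K" (3x3 intrinsics, pixels), "extrinsics" (4x4, takes a point from camera to world coordinates). Camera axes: x right, y down, z forward; pixel columns grow to the right and rows downward; lengths in m; the calibration is good to about 2 mm. A picture is of the moment at which its call begins.
- workorder.sign_off(): hands the job in, once; it reports no verdict.
The state is a dict: "t": time; "q": joint angles; "joint_velocities": joint speeds; "joint_efforts": joint torques, N m; "tcp_pos": TCP position; "orientation": TCP orientation; "contact_force": force on the tool from outside, world axes, zero at the start; "ft_torque": the same for the moment, N m; "width": opening from 0.0 (shut) to 1.0 (fully open).
Only numpy, scipy, OpenCV 4.12 (cv2) and the standard library are available. Lean on these libraries where they do the work, as an engineer would, in place of code of your own. Each camera call takes 0.05 s, during which the arm holds its last target. There are 200 camera calls.

### The job

First roll the hexagonal clay bar over on the rubber bed of the splitter, without picking it up, until its grooved flat faces up and it lies still. Then flip the stop arm fully down across the bed, and last push the bar along the bed, under the clear guard, until its end sits flush against the stop arm, groove still up; let go and leave the jar, tub and tiles where they stand.

Things in the scene. Friction and masses are not known exactly. Their poses are not given: they have to be found in the camera images.
- bar: Loose hexagonal prism of fired clay, 120 mm long, 40 mm across flats, each flat 23 mm wide, 0.25 to 0.5 kg. Origin at its centre; long axis = its own y. One flat has a groove 10 mm wide, 3.5 mm deep along its whole length; its own +z points out of that flat. Starts at the open end of the bed on some flat, groove not up, within 10 degrees of parallel to the bed's y; centre then 20 mm above the bed.
- bed_top (a point): Point on the fixed splitter's rubber-faced bed, 20 mm above the table, z up; x across the bed (the way the bar rolls), y along it towards guard and stop. Flat, no side walls, grippy (friction about 1); spans x -110 to 110, y -240 to 160 mm from here. One roll of the bar is 60 degrees and 23 mm along x; past 30 degrees it drops on to the next flat. A level push at mid-height slides it; pushing forward and up lifts its rear edge and rolls it.
- guard_front (a point): Middle of the lower front edge of the fixed clear guard, a level roof 177 mm above the bed; axes as bed_top. From here it spans 147 mm along +y and 127 mm to either side, on two posts beside the bed 75 to 115 mm in. 95 mm in, a beam across its top rises 45 mm above this edge and a blade hangs to 85 mm above the bed. With the bar home its pushed end is 35 mm inside: an upright tool cannot follow, one leaning back 35 degrees can.
- flip_stop (a joint): Angle of the stop arm, rad: 0 = fully down across the bed (limit), 1.57 = upright, 1.7 = upper limit. Aluminium bar 228 mm long, 24 mm high, 12 mm thick, swinging in the upright plane across the bed. Its stiff hinge (0.3 Nm) holds it where it is left. When down, its face towards the bar is at y = 140 mm of bed_top: the bar's centre is then at y = 80 mm when touching it.
- stop_hinge (a point): Hinge of the stop arm on the robot's side of the bed, 20 mm above the bed surface, fixed, axes as bed_top. The hinge line runs along y; the arm points along +x when down and +z when upright.
- stop_peg (a point): Grip point on the stop arm's round steel peg, 14 mm thick, which sticks out 85 mm from the arm's far side along +y of stop_hinge. The point moves with the arm: on the peg's axis, 60 mm out from the arm, 150 mm from the hinge line, 66 mm along +y from stop_hinge. With the arm down it is 40 mm above bare table.
- jar: Bystander: glass jar with brass lid, 72 mm wide, 75 mm high; origin at the centre of its underside. Leave it alone.
- tub: Bystander: open white plastic tub, 90 mm wide, 60 mm high; origin at the centre of its underside. Leave it alone.
- tiles: Bystander: stack of three white tiles, 90 by 90 by 27 mm, beyond the open end of the bed; origin at the centre of its underside. Leave it alone.
Mind the look-alikes: they are no part of the job. What is meant by the bar is not pink, purple or turquoise, and is the larger of those in its own colour.

How it is judged:
By the outcome, as a careful person would: the job done as asked, in the order asked, and still so for the second after the job is handed in, with the robot touching nothing.
It also fails if it takes over 72 s, if anything falls off the work surface, if the arm or the gripper's body presses on something with over 40 N, if the wrist force passes 120 N, or if a joint passes its speed limit or range.

## Working session

There is one attempt and no reset: what is moved stays moved. The work goes in short steps, Python scripts to look and compute and a tool call to move; the robot and the scene stay as the last step left them, time stands still between calls to the robot, and variables do not carry over. Pictures are saved under pics/ and viewed, about 8 in all and at most 12, crops included, and the job is handed in when it is done.

Besides the shell and the picture viewer there is one more tool, called by a JSON object that holds its "method" and its "body", one argument or row to a line. carry_out: Moves the arm, as the interface text tells. Its arguments: {"type":"object","properties":{"moves":{"type":"array"},"gripper":{"type":"number"},"squeeze":{"type":"number"}},"required":["moves"]}

```bash
ls; mkdir -p pics
cat > h.py <<'E'
import numpy as np, cv2
from rig import status, eyes, workorder
from scipy.spatial.transform import Rotation as R
def cap(n):
    d=eyes.capture(n); np.savez('/tmp/%s.npz'%n,**d); return d
def load(n): return dict(np.load('/tmp/%s.npz'%n))
def pts(d):
    h,w=d['depth'].shape; u,v=np.meshgrid(np.arange(w),np.arange(h)); z=d['depth']; K=d['K']
    c=np.stack([(u-K[0,2])/K[0,0]*z,(v-K[1,2])/K[1,1]*z,z],-1)
    return c@d['extrinsics'][:3,:3].T+d['extrinsics'][:3,3]
def ray(d,u,v,h):
    E=d['extrinsics']; r=E[:3,:3]@np.linalg.solve(d['K'],[u,v,1.]); o=E[:3,3]; return o+r*(h-o[2])/r[2]
def proj(d,P):
    E=d['extrinsics']; c=E[:3,:3].T@(np.array(P)-E[:3,3]); p=d['K']@c; return p[:2]/p[2]
E
python3 - <<'E'
from h import *
s=status.sense(); print(s['t'],s['tcp_pos'],s['orientation'],s['contact_force'])
print(R.from_quat(s['orientation']).as_matrix().round(3))
ims=[]
for n in ['scene','top']:
    d=cap(n); print(n,d['K'][0,0],d['extrinsics'].round(3).tolist()); cv2.imwrite('pics/%s0.png'%n,cv2.resize(d['image'],(800,600),interpolation=cv2.INTER_CUBIC))
E
```

```text
pics
0.0 [0.14351793 0.607824   0.24682694] [ 0.70292228 -0.08179638  0.08174277 -0.70180321] [ 0.59526771 -0.03129856 -0.43323788]
[[ 0.973 -0.     0.23 ]
 [-0.23  -0.002  0.973]
 [ 0.    -1.    -0.002]]
scene 497.54336316316335 [[-0.605, 0.69, -0.396, 1.102], [0.796, 0.517, -0.315, 0.359], [-0.013, -0.506, -0.862, 1.311], [0.0, 0.0, 0.0, 1.0]]
top 427.72420636150974 [[0.026, -0.999, 0.044, 0.485], [-1.0, -0.026, -0.001, -0.09], [0.002, -0.044, -0.999, 1.481], [0.0, 0.0, 0.0, 1.0]]
```

View pics/scene0.png

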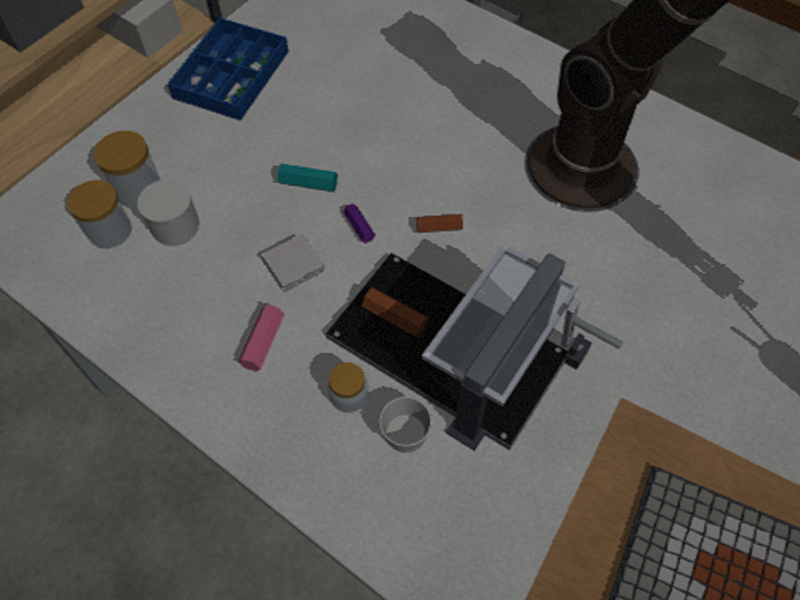

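View pics/top0.png

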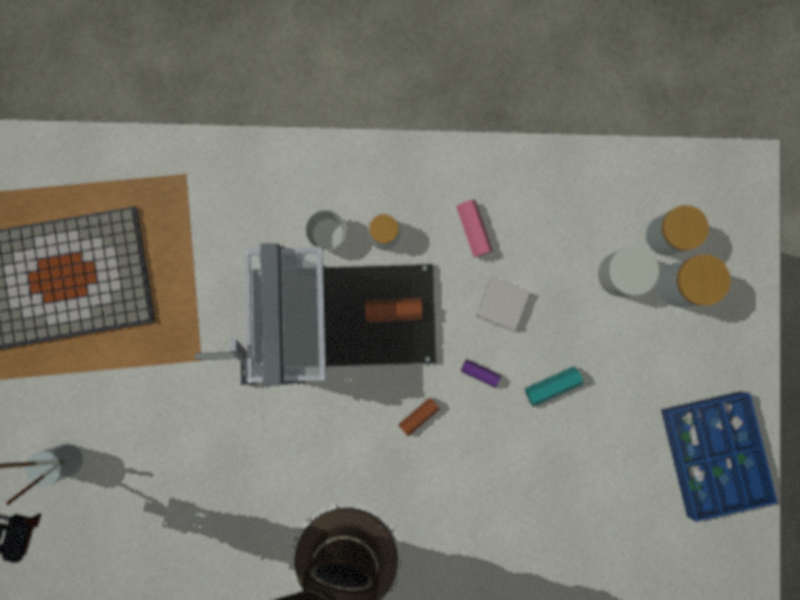

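The top picture shows the splitter at about (335,315), the brown bar on its bed at (393,309), and the stop arm upright with its peg at (220,354). Two things share the bar's colour: the one on the bed, scene (395,311), and the shorter one on the table, scene (440,223). The one on the bed is the larger and lies on the bed, so I take it as the bar. The next enlarged crop checks this.

Run:
```python
from h import *
s=load('scene');t=load('top')
for n,d in (('scene',s),('top',t)):
    P=pts(d); I=d['image']; hsv=cv2.cvtColor(I,cv2.COLOR_BGR2HSV)
    m=((hsv[...,0]<14)&(hsv[...,1]>120)&(hsv[...,2]>40)).astype(np.uint8)
    N,L,st,c=cv2.connectedComponentsWithStats(m)
    for i in range(1,N):
        if st[i,4]>60:
            q=P[(L==i)&(d['depth']>0)]; print(n,c[i].round(),st[i],np.median(q,0).round(3),np.percentile(q[:,2],[5,50,95]).round(3))
# bed: dark points z about .02
    b=(P[...,2]>.012)&(P[...,2]<.03)&(I.max(2)<50)&(P[...,0]>.3)&(P[...,0]<.75)&(P[...,1]<.1)
    b=cv2.morphologyEx(b.astype(np.uint8),cv2.MORPH_OPEN,np.ones((3,3)))
    q=P[b>0]; r=cv2.minAreaRect((q[:,:2]*1000).astype(np.float32)); print('bed',r,cv2.boxPoints(r).round().tolist(),np.median(q[:,2]))
    # peg + guard
    g=P[(P[...,2]>.18)&(P[...,2]<.26)&(P[...,0]>.25)&(P[...,0]<.7)&(P[...,1]>-.3)&(P[...,1]<.3)]
    print('high',np.percentile(g,[1,50,99],axis=0).round(3).tolist())
a=cv2.resize(s['image'][175:220,220:285],(780,540),interpolation=cv2.INTER_CUBIC)
cv2.imwrite('pics/c1.png',cv2.convertScaleAbs(a,alpha=2))
```

```text
scene [281. 142.] [267 137  29  12 267] [ 0.323 -0.146  0.028] [0.016 0.028 0.034]
scene [251. 198.] [232 184  41  31 490] [ 0.554 -0.095  0.058] [0.042 0.058 0.064]
scene [472. 369.] [ 443  348   64   36 1241] [0.593 0.626 0.017] [0.012 0.017 0.022]
bed ((506.9137268066406, -371.5915222167969), (963.2399291992188, 244.0048828125), 83.26812744140625) [[329.0, -836.0], [572.0, -864.0], [685.0, 92.0], [442.0, 121.0]] 0.019770818888733555
high [[0.402, 0.044, 0.186], [0.534, 0.132, 0.207], [0.659, 0.264, 0.246]]
top [ 40. 177.] [ 18 162  44  31 914] [0.599 0.641 0.017] [0.01  0.017 0.023]
top [252. 198.] [233 190  37  16 466] [ 0.545 -0.09   0.057] [0.042 0.057 0.063]
top [268. 266.] [256 256  24  22 210] [ 0.318 -0.15   0.029] [0.02  0.029 0.035]
bed ((533.8428344726562, -57.27519989013672), (210.56495666503906, 235.24111938476562), 3.1279168128967285) [[422.0, 54.0], [435.0, -180.0], [645.0, -169.0], [633.0, 66.0]] 0.019478570654601013
high [[0.398, 0.043, 0.189], [0.517, 0.12, 0.207], [0.65, 0.263, 0.246]]
```

View pics/c1.png

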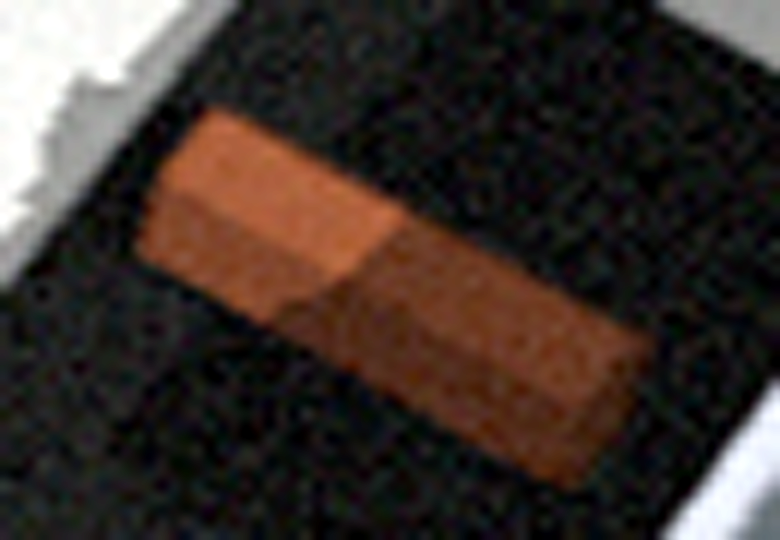

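The crop confirms it: the larger brown bar lies on the bed. Its top flat and its far (+x) upper flat are plain, so the groove is on the robot's side or underneath. I'll measure the peg, the guard and the other objects, then look from the robot's side with the wrist camera.

```bash
cat >> h.py <<'E'
YB=np.radians(3.1)
def to(p,yaw=3.1):
    s=status.sense(); M=R.from_quat(s['orientation']).as_matrix()
    d=M.T@(np.array(p)-s['tcp_pos'])*1000
    cy=np.arctan2(M[1,0],M[0,0]); print('shift',d.round(1),'turn',round(-(np.radians(yaw)-cy),3),'yaw now',np.degrees(cy).round(2))
E
python3 - <<'E'
from h import *
t=load('top');s=load('scene')
hs=None
for n,d in (('top',t),('scene',s)):
    P=pts(d);I=d['image'];h=cv2.cvtColor(I,cv2.COLOR_BGR2HSV)
    for name,lo,hi in (('turq',80,98),('pink',165,180),('purple',125,150)):
        m=((h[...,0]>=lo)&(h[...,0]<=hi)&(h[...,1]>110)&(P[...,1]<0)&(P[...,1]>-.7)&(d['depth']>0))
        m=cv2.morphologyEx(m.astype(np.uint8),cv2.MORPH_OPEN,np.ones((3,3)))
        N,L,st,c=cv2.connectedComponentsWithStats(m)
        for i in range(1,N):
            if st[i,4]>60:
                q=P[L==i]; print(n,name,c[i].round(),q[:,2].max().round(3),cv2.minAreaRect((q[:,:2]*1000).astype(np.float32)))
    # bar
    m=((h[...,0]<14)&(h[...,1]>120)&(h[...,2]>40)&(P[...,0]>.45)&(P[...,0]<.65)&(P[...,1]<.05)&(P[...,1]>-.25)&(P[...,2]>.03)); q=P[m]
    print(n,'bar',cv2.minAreaRect((q[:,:2]*1000).astype(np.float32)), 'topflat',cv2.minAreaRect((q[q[:,2]>.055][:,:2]*1000).astype(np.float32)))
    # peg/arm region
    m=(P[...,0]>.3)&(P[...,0]<.45)&(P[...,1]>.2)&(P[...,1]<.36)&(P[...,2]>.1)
    q=P[m]; print('peg',len(q)); 
    for a in np.arange(.2,.36,.02):
        k=q[(q[:,1]>a)&(q[:,1]<a+.02)]
        if len(k): print(round(a,2),len(k),k.min(0).round(3),k.max(0).round(3),np.median(k,0).round(3))
w=cap('wrist'); st=status.sense(); M=R.from_quat(st['orientation']).as_matrix()
print('cam in tool',(M.T@(w['extrinsics'][:3,3]-st['tcp_pos'])).round(3),(M.T@w['extrinsics'][:3,:3]).round(2).tolist(),w['K'][0,0])
to([.144,.608,.40],3.1)
E
```

```text
top turq [354. 247.] 0.048 ((390.7685546875, -439.64703369140625), (37.000953674316406, 119.28641510009766), 26.28090476989746)
top purple [307. 239.] 0.036 ((413.2904052734375, -281.523193359375), (77.25972747802734, 20.60926628112793), 66.72811126708984)
top bar ((526.4577026367188, -91.11309814453125), (82.6197280883789, 119.18097686767578), 5.476371765136719) topflat ((522.7521362304688, -90.87382507324219), (75.28984069824219, 118.00305938720703), 5.463907241821289)
peg 124
0.2 20 [0.422 0.2   0.149] [0.449 0.22  0.248] [0.439 0.204 0.193]
0.22 26 [0.437 0.221 0.185] [0.447 0.24  0.195] [0.442 0.229 0.19 ]
0.24 27 [0.437 0.241 0.183] [0.446 0.26  0.197] [0.44 0.25 0.19]
0.26 31 [0.433 0.26  0.185] [0.446 0.278 0.196] [0.44  0.27  0.189]
0.28 20 [0.433 0.28  0.182] [0.445 0.291 0.193] [0.439 0.285 0.19 ]
scene turq [196. 113.] 0.05 ((384.1908264160156, -445.50726318359375), (71.43667602539062, 121.61492919921875), 27.461246490478516)
scene pink [167. 216.] 0.048 ((733.8809814453125, -259.1590270996094), (120.65525817871094, 38.307037353515625), 20.272403717041016)
scene purple [2
[... 151 characters left out ...]
0.11375427246094), (45.59299087524414, 122.58392333984375), 4.496301651000977) topflat ((549.9017333984375, -89.14218139648438), (33.609413146972656, 120.8911361694336), 7.257741928100586)
peg 161
0.2 46 [0.419 0.2   0.103] [0.45  0.219 0.221] [0.443 0.206 0.146]
0.22 23 [0.441 0.22  0.186] [0.45  0.239 0.195] [0.446 0.229 0.19 ]
0.24 32 [0.439 0.24  0.185] [0.45  0.26  0.194] [0.446 0.251 0.189]
0.26 37 [0.437 0.261 0.181] [0.45  0.28  0.194] [0.445 0.271 0.189]
0.28 23 [0.438 0.28  0.182] [0.449 0.291 0.194] [0.446 0.285 0.19 ]
cam in tool [-0.08  -0.136 -0.001] [[-0.0, 0.95, 0.3], [0.0, -0.3, 0.95], [1.0, 0.0, -0.0]] 324.848330981842
shift [   0.4 -153.    -0. ] turn -0.286 yaw now -13.28
```

{"method": "carry_out", "body": {
  "moves": [
    [[0,-60,0],0],
    [[0,-115,-15],-0.1],
    [[414,-150,-619],-0.286],
    [[414,-150,-619],-0.286],
    [[414,-150,-619],-0.286],
    [[414,-150,-619],-0.286],
    [[414,-150,-619],-0.286],
    [[414,-150,-619],-0.286]
  ],
  "gripper": 1
}}

```text
t: 1.15
tcp_pos: [0.2757, 0.2422, 0.3806]
orientation: [-0.707, -0.019, 0.019, 0.707]
contact_force: [1.1, 0.7, 0.8]
width: 1.0
```

```bash
python3 -c "
from h import *
s=status.sense();print(s['t'],s['tcp_pos'],s['q'].round(2) if hasattr(s['q'],'round') else s['q']); to([.405,-.09,.165])"
```

```text
1.15 [0.27569275 0.24218329 0.38059533] [-1.05 -0.16  0.16  1.94  0.03  1.36  0.74]
shift [ 111.1  215.5 -338.8] turn 0.0 yaw now 3.1
```

{"method": "carry_out", "body": {
  "moves": [
    [[20,0,-60],0],
    [[40,0,-120],0],
    [[60,0,-180],0],
    [[80,20,-240],0],
    [[100,60,-285],0],
    [[111,110,-320],0],
    [[111,165,-339],0],
    [[111,215,-339],0]
  ]
}}

```text
t: 2.15
tcp_pos: [0.4044, -0.0897, 0.1642]
orientation: [0.707, 0.019, -0.018, -0.706]
contact_force: [1.2, 2.2, -0.3]
width: 1.004
```

```bash
python3 -c "
from h import *
s=status.sense();print(s['t'],s['tcp_pos'])
w=cap('wrist'); print([proj(w,[.545,y,.04]).round() for y in (-.15,-.03)])
cv2.imwrite('pics/w1.png',cv2.convertScaleAbs(cv2.resize(w['image'],(800,600),interpolation=cv2.INTER_CUBIC),alpha=1.6))"
```

```text
2.15 [ 0.40435813 -0.08973344  0.16416154]
[array([182., 329.]), array([305., 335.])]
```

View pics/w1.png

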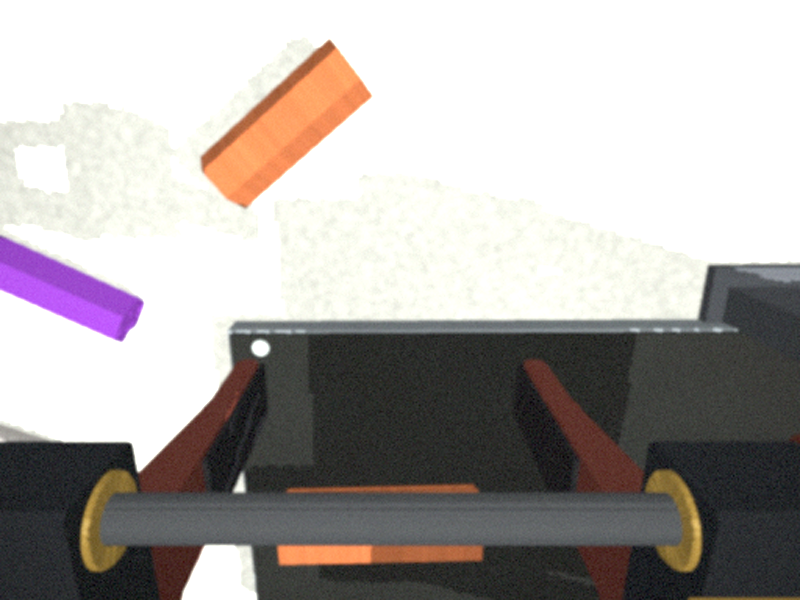

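The picture (count 4) shows the bar at (380,525), mostly hidden behind the gripper's rod. The small brown look-alike is at (285,120) and the purple one at (70,290). I'll shift forward 75 mm so that the bar shows between the fingers.

{"method": "carry_out", "body": {
  "moves": [
    [[40,0,0],0],
    [[75,0,0],0],
    [[75,0,0],0]
  ]
}}

```text
t: 2.58
tcp_pos: [0.4815, -0.0836, 0.1663]
orientation: [0.707, 0.02, -0.019, -0.706]
contact_force: [-0.4, 0.4, 0.2]
width: 1.001
```

```bash
python3 -c "
from h import *
s=status.sense();print(s['t'],s['tcp_pos'])
w=cap('wrist'); P=pts(w);h=cv2.cvtColor(w['image'],cv2.COLOR_BGR2HSV)
m=(h[...,0]<16)&(h[...,1]>120)&(P[...,2]>.03)&(P[...,2]<.075)&(P[...,0]>.48)&(w['depth']>0);q=P[m]
print(len(q),cv2.minAreaRect((q[:,:2]*1000).astype(np.float32)),np.percentile(q[:,2],[2,50,98]))
k=q[q[:,2]>.056];print('top',cv2.minAreaRect((k[:,:2]*1000).astype(np.float32)))
v,u=np.nonzero(m);a=w['image'][v.min()-10:v.max()+10,u.min()-10:u.max()+10]
cv2.imwrite('pics/w2.png',cv2.convertScaleAbs(cv2.resize(a,(800,int(800*a.shape[0]/a.shape[1])),interpolation=cv2.INTER_CUBIC),alpha=1.7))"
```

```text
2.575 [ 0.48151836 -0.08363289  0.16634804]
6483 ((542.6610107421875, -91.04737854003906), (35.68771743774414, 120.22392272949219), 4.4845967292785645) [0.04023289 0.05848715 0.06043775]
top ((546.9540405273438, -90.62676239013672), (27.090200424194336, 120.03746795654297), 4.364468097686768)
```

View pics/w2.png

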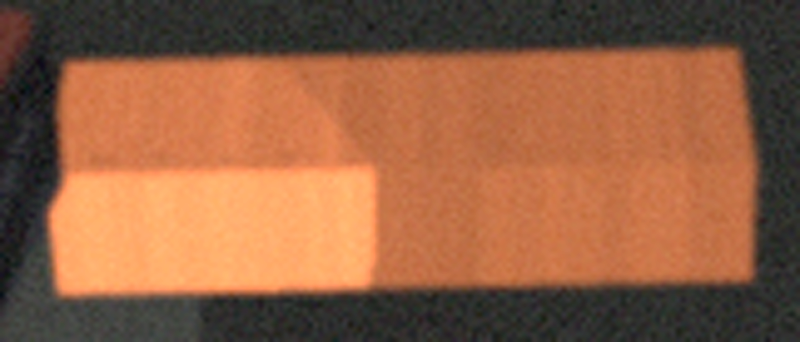

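The picture (count 5) shows the bar's top flat (lower band) and its robot-side upper flat (upper band), both plain. The groove must be on one of the three lower flats. Rolling once towards +x will show the next one. The bar's centre is at (0.5465, -0.0905) with yaw 4.4°.

{"method": "carry_out", "body": {
  "moves": [
    [[8,40,-6],-0.023],
    [[19,80,-11],-0.023],
    [[19,115,-11],-0.023],
    [[19,115,-11],-0.023]
  ],
  "gripper": 0.8
}}

```text
t: 3.12
tcp_pos: [0.4967, -0.0937, 0.0498]
orientation: [-0.706, -0.026, 0.029, 0.707]
contact_force: [0.3, 0.1, 0.2]
width: 0.8
```

{"method": "carry_out", "body": {
  "moves": [
    [[12,0,0],0],
    [[16,-6,0],0],
    [[21,-11,0],0],
    [[26,-15,0],0],
    [[30,-17,0],0],
    [[32,-18,0],0],
    [[32,-18,0],0],
    [[10,-20,0],0]
  ]
}}

```text
t: 4.12
tcp_pos: [0.5095, -0.0932, 0.0703]
orientation: [0.707, 0.028, -0.027, -0.706]
contact_force: [0.2, -1.0, 0.0]
width: 0.798
```

```bash
cat >> h.py <<'E'
def bar(n='wrist',out=None,zt=.056):
    w=cap(n); P=pts(w);h=cv2.cvtColor(w['image'],cv2.COLOR_BGR2HSV)
    m=(h[...,0]<16)&(h[...,1]>120)&(P[...,2]>.03)&(P[...,2]<.085)&(P[...,0]>.42)&(P[...,0]<.67)&(P[...,1]>-.25)&(P[...,1]<.25)&(w['depth']>0)
    m=cv2.morphologyEx(m.astype(np.uint8),cv2.MORPH_OPEN,np.ones((3,3)))>0; q=P[m]
    print(n,len(q),cv2.minAreaRect((q[:,:2]*1000).astype(np.float32)),np.percentile(q[:,2],[2,50,98]).round(4))
    k=q[q[:,2]>zt]
    if len(k): print('top',cv2.minAreaRect((k[:,:2]*1000).astype(np.float32)))
    # z profile across the bar
    if len(q):
        e=np.linalg.eigh(np.cov(q[:,:2].T))[1][:,0]; e*=np.sign(e[0]); c=q[:,:2]@e
        for a in np.arange(c.min(),c.max(),.004):
            s=(c>=a)&(c<a+.004)
            if s.sum()>10: print('%.3f:%.1f'%(a,np.median(q[s,2])*1000),end=' ')
        print()
    if out:
        v,u=np.nonzero(m);a=w['image'][max(v.min()-10,0):v.max()+10,max(u.min()-10,0):u.max()+10]
        s=min(800/a.shape[1],600/a.shape[0])
        cv2.imwrite(out,cv2.convertScaleAbs(cv2.resize(a,None,fx=s,fy=s,interpolation=cv2.INTER_CUBIC),alpha=1.7))
E
python3 -c "
from h import *
s=status.sense();print(s['t'],s['tcp_pos'],s['contact_force'])
bar('scene');bar('top'); to([.505,-.09,.18],4.4)"
```

```text
4.125 [ 0.50953062 -0.09322272  0.07030587] [ 0.15245077 -0.95673228  0.02238943]
scene 597 ((573.0440063476562, -87.39714050292969), (46.59713363647461, 122.29706573486328), 3.5268423557281494) [0.0386 0.0571 0.0641]
top ((574.3003540039062, -88.01087951660156), (31.61903953552246, 121.0526123046875), 4.633746147155762)
0.541:45.3 0.549:57.9 0.553:60.3 0.557:59.5 0.561:60.1 0.565:60.5 0.569:59.9 0.573:58.0 0.577:52.1 0.581:45.1 0.585:43.8 
top 135 ((573.4400634765625, -88.27896118164062), (33.978355407714844, 117.761962890625), 0.2808769643306732) [0.043  0.059  0.0654]
top ((571.8644409179688, -88.03121185302734), (26.834611892700195, 116.63922882080078), 1.4255949258804321)
0.562:57.5 0.566:60.5 0.570:61.0 0.574:59.9 0.578:58.6 0.582:60.3 0.586:52.2 0.590:44.5 
shift [  -1.8 -109.7    3.8] turn -0.001 yaw now 4.34
```

Rolled once: the bar moved about 25 mm in +x and lies flat. Next I'll rise and look for the groove.

{"method": "carry_out", "body": {
  "moves": [
    [[-4,-50,2],0],
    [[-4,-98,3],0],
    [[-4,-98,3],0]
  ]
}}

```text
t: 4.6
tcp_pos: [0.5072, -0.0909, 0.1716]
orientation: [-0.707, -0.029, 0.025, 0.707]
contact_force: [0.9, 0.3, -0.2]
width: 0.802
```

```bash
python3 -c "
from h import *
bar('wrist','pics/w3.png'); to([.5275,-.092,.051],4.4)"
```

```text
wrist 5884 ((565.4466552734375, -88.02877807617188), (35.435237884521484, 116.50048065185547), 4.192933559417725) [0.04   0.0585 0.0605]
top ((569.5506591796875, -87.77986145019531), (27.22310447692871, 116.5011978149414), 4.418849945068359)
0.539:41.9 0.543:44.2 0.547:53.1 0.551:59.4 0.555:59.4 0.559:59.4 0.563:59.4 0.567:59.4 0.571:59.3 
shift [ 20.8 118.9  -3.4] turn 0.001 yaw now 4.46
```

View pics/w3.png

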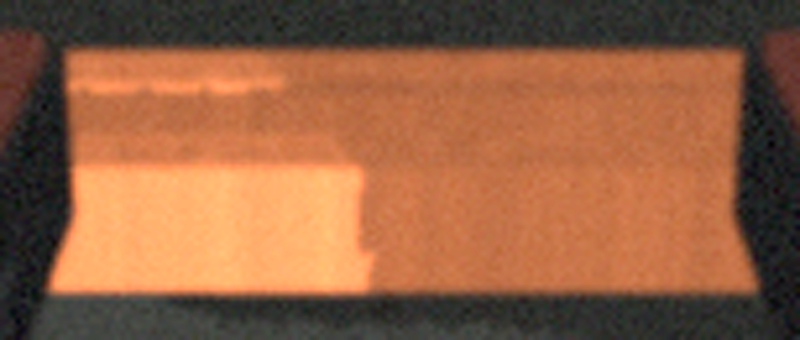

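The picture (count 6) shows the groove on the robot-side upper flat, a bright strip at rows 75–100. One more roll brings it up.

{"method": "carry_out", "body": {
  "moves": [
    [[5,50,-2],0],
    [[12,100,-3],0],
    [[18,119,-3],0],
    [[18,119,-3],0]
  ]
}}

```text
t: 5.15
tcp_pos: [0.5225, -0.0925, 0.0482]
orientation: [0.707, 0.026, -0.028, -0.706]
contact_force: [0.2, -0.3, 0.8]
width: 0.802
```

{"method": "carry_out", "body": {
  "moves": [
    [[12,0,0],0],
    [[16,-6,0],0],
    [[21,-11,0],0],
    [[26,-15,0],0],
    [[30,-17,0],0],
    [[32,-18,0],0],
    [[32,-18,0],0],
    [[5,-30,0],0]
  ]
}}

```text
t: 6.15
tcp_pos: [0.5283, -0.0916, 0.079]
orientation: [0.707, 0.028, -0.028, -0.706]
contact_force: [-0.2, 0.2, 0.7]
width: 0.801
```

{"method": "carry_out", "body": {
  "moves": [
    [[0,-50,0],0],
    [[0,-90,0],0],
    [[0,-90,0],0]
  ]
}}

```text
t: 6.52
tcp_pos: [0.5292, -0.0922, 0.172]
orientation: [-0.706, -0.029, 0.026, 0.707]
contact_force: [0.2, -0.3, 0.5]
width: 0.8
```

```bash
python3 -c "
from h import *
bar('wrist','pics/w4.png'); bar('scene'); s=status.sense(); print(s['t'],s['tcp_pos'],s['q'])"
```

```text
wrist 5875 ((589.490966796875, -88.98567199707031), (35.70022964477539, 116.0894775390625), 4.403316020965576) [0.0402 0.056  0.0603]
top ((593.9649047851562, -88.54920959472656), (26.711639404296875, 115.9061279296875), 4.403316020965576)
0.563:42.4 0.567:49.0 0.571:55.8 0.575:59.4 0.579:59.3 0.583:55.9 0.587:55.9 0.591:58.9 0.595:59.3 
scene 606 ((595.7240600585938, -85.62803649902344), (48.1213264465332, 121.8818130493164), 3.3843953609466553) [0.0384 0.0557 0.0634]
top ((597.2657470703125, -85.11002349853516), (30.473556518554688, 120.30809783935547), 3.7868125438690186)
0.565:47.8 0.569:54.7 0.573:59.7 0.577:57.5 0.581:57.0 0.585:56.3 0.589:58.4 0.593:58.0 0.597:54.5 0.601:48.2 0.605:42.7 
6.625 [ 0.52763166 -0.09142591  0.16926886] [-0.54562958  0.43844344  0.82528136  1.94070808 -0.39967841  0.9326759
  2.12489345]
```

View pics/w4.png

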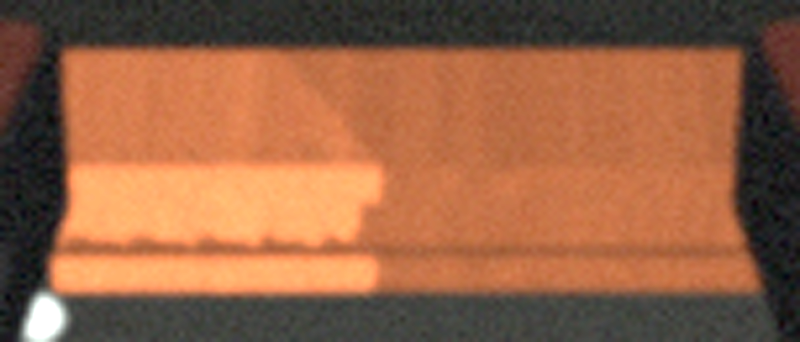

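The picture (count 7) shows the groove on the top flat, at row 250. The depth agrees: a trough at z 0.056 against 0.0595 for the flat. The roll is done. Next comes the stop arm: gripper to the peg at about (0.443, 0.27, 0.186), yaw -87°.

{"method": "carry_out", "body": {
  "moves": [
    [[0,-60,0],0.18],
    [[0,-120,0],0.36],
    [[0,-180,0],0.54],
    [[0,-230,20],0.72],
    [[-10,-235,75],0.9],
    [[-20,-235,130],1.08],
    [[-30,-235,185],1.26],
    [[-40,-235,240],1.44]
  ],
  "gripper": 0.8
}}

```text
t: 7.62
tcp_pos: [0.4735, 0.1293, 0.4035]
orientation: [0.569, -0.421, 0.421, -0.568]
contact_force: [0.7, 0.8, 0.1]
width: 0.8
```

```bash
python3 -c "
from h import *
s=status.sense(); print(s['t'],s['tcp_pos'],s['q']); to([.443,.27,.31],-86.9); to([.443,.27,.192],-86.9)"
```

```text
7.625 [0.47347582 0.12926751 0.40349271] [-1.560026    0.14680886  1.37839613  1.71527755 -0.14556548  1.40101362
  0.13773347]
shift [-143.5   93.4   12.1] turn 0.242 yaw now -73.01
shift [-143.6  211.4   12.2] turn 0.242 yaw now -73.01
```

{"method": "carry_out", "body": {
  "moves": [
    [[-60,20,5],0.12],
    [[-115,50,9],0.242],
    [[-144,93,12],0.242],
    [[-144,130,12],0.242],
    [[-144,130,12],0.242]
  ]
}}

```text
t: 8.25
tcp_pos: [0.4416, 0.2677, 0.2717]
orientation: [0.517, -0.485, 0.485, -0.512]
contact_force: [0.5, -0.7, 0.5]
width: 0.802
```

```bash
python3 -c "
from h import *
s=status.sense(); print(s['t'],s['tcp_pos'],s['q'].tolist() if hasattr(s['q'],'tolist') else s['q'])
w=cap('wrist');P=pts(w)
for a in np.arange(.2,.32,.01):
    k=P[(P[...,1]>a)&(P[...,1]<a+.01)&(P[...,2]>.15)&(P[...,2]<.2)&(P[...,0]>.41)&(P[...,0]<.475)&(w['depth']>0)]
    if len(k)>5: print(round(a,2),len(k),np.percentile(k[:,0],[3,97]).round(4),np.percentile(k[:,2],[3,97]).round(4))
to([.443,.27,.192],-86.9)"
```

```text
8.25 [0.44157692 0.26771955 0.27167809] [-1.577969295228362, 0.39832765680298915, 1.2441302567390677, 1.870539925766352, -0.40582969187562595, 1.1737624630754186, -0.13361677470767697]
0.2 743 [0.4278 0.4589] [0.1524 0.1994]
0.21 192 [0.4397 0.4519] [0.1866 0.1914]
0.22 199 [0.4392 0.4513] [0.1869 0.1916]
0.23 218 [0.4386 0.4514] [0.1855 0.1916]
0.24 222 [0.4381 0.4507] [0.1863 0.1917]
0.25 233 [0.4375 0.45  ] [0.1859 0.1915]
0.26 243 [0.4363 0.4493] [0.1857 0.1915]
0.27 254 [0.4358 0.4485] [0.1858 0.1918]
0.28 277 [0.4354 0.4479] [0.1849 0.1915]
0.29 45 [0.4378 0.447 ] [0.181  0.1898]
shift [-2.6 81.7  0.3] turn 0.004 yaw now -86.67
```

{"method": "carry_out", "body": {
  "moves": [
    [[-2,45,1],0],
    [[-2,81,1],0],
    [[-2,81,1],0]
  ]
}}

```text
t: 8.68
tcp_pos: [0.4441, 0.2698, 0.1934]
orientation: [0.515, -0.485, 0.485, -0.514]
contact_force: [0.3, 0.3, 1.2]
width: 0.798
```

{"method": "carry_out", "body": {
  "moves": [
    [[0,0,0],0],
    [[0,0,0],0],
    [[0,0,0],0],
    [[0,0,0],0],
    [[0,0,0],0]
  ],
  "gripper": 0,
  "squeeze": 25
}}

```text
t: 9.3
tcp_pos: [0.4443, 0.2706, 0.1937]
orientation: [-0.515, 0.485, -0.485, 0.515]
contact_force: [-0.0, -0.1, -0.1]
width: 0.268
```

{"method": "carry_out", "body": {
  "moves": [
    [[0,0,0],0],
    [[0,0,0],0],
    [[0,0,0],0]
  ]
}}

```text
t: 9.68
tcp_pos: [0.4438, 0.2705, 0.1934]
orientation: [0.515, -0.485, 0.485, -0.514]
contact_force: [-2.1, -0.2, -0.4]
width: 0.15
```

{"method": "carry_out", "body": {
  "moves": [
    [[0,5,14],0],
    [[0,11,28],0],
    [[0,18,41],0],
    [[0,27,54],0],
    [[0,37,65],0],
    [[0,48,75],0],
    [[0,60,84],0],
    [[0,73,92],0]
  ]
}}

```text
t: 10.68
tcp_pos: [0.5365, 0.2757, 0.1197]
orientation: [0.515, -0.485, 0.485, -0.514]
contact_force: [-3.2, -1.9, 1.3]
width: 0.155
```

{"method": "carry_out", "body": {
  "moves": [
    [[0,14,7],0],
    [[0,28,12],0],
    [[0,42,15],0],
    [[0,54,17],0],
    [[0,64,18],0],
    [[0,72,18],0],
    [[0,76,18],0],
    [[0,76,18],0]
  ]
}}

```text
t: 11.68
tcp_pos: [0.5519, 0.2776, 0.0453]
orientation: [0.515, -0.486, 0.483, -0.514]
contact_force: [-15.5, -2.0, 23.2]
width: 0.152
```

```bash
python3 -c "
from h import *
s=status.sense(); print(s['t'],s['tcp_pos'],s['contact_force'],s['q'])
for n in ('scene','top'):
    d=cap(n);P=pts(d)
    k=P[(P[...,1]>.18)&(P[...,1]<.24)&(P[...,2]>.03)&(P[...,2]<.12)&(P[...,0]>.42)&(P[...,0]<.7)&(d['depth']>0)]
    for a in np.arange(.42,.68,.03):
        j=k[(k[:,0]>a)&(k[:,0]<a+.03)]
        if len(j)>3: print(n,round(a,2),len(j),np.percentile(j[:,2],[10,90]).round(3),np.percentile(j[:,1],[5,95]).round(3))
"
```

```text
11.675 [0.55190814 0.27758292 0.04527137] [-15.48078881  -1.99496376  23.16162134] [-1.10808131  0.80377989  0.85127894  1.81835591 -0.77346452  0.89413716
  0.17281116]
scene 0.42 36 [0.045 0.054] [0.194 0.206]
scene 0.45 46 [0.044 0.054] [0.196 0.207]
scene 0.48 49 [0.047 0.054] [0.198 0.209]
scene 0.51 52 [0.046 0.054] [0.199 0.211]
scene 0.54 100 [0.041 0.053] [0.202 0.236]
scene 0.57 53 [0.047 0.054] [0.203 0.214]
scene 0.6 55 [0.047 0.054] [0.204 0.216]
scene 0.63 22 [0.037 0.054] [0.206 0.216]
top 0.54 16 [0.041 0.049] [0.229 0.24 ]
```

The stop arm is down: its top is level at z 0.054, and its near face is at y ≈ 0.2025 at the bar's x.

The moves give only shifts and a turn about the vertical tool axis, so the tool can't lean back under the guard. An upright gripper body would hit the guard about 60 mm short. I'll borrow the loose 120 mm turquoise prism as a push stick held level, then put it back. First, let go of the peg.

{"method": "carry_out", "body": {
  "moves": [
    [[0,-4,0],0],
    [[0,-4,0],0],
    [[0,-4,0],0]
  ],
  "gripper": 0.6
}}

```text
t: 12.15
tcp_pos: [0.5546, 0.2772, 0.0484]
orientation: [-0.514, 0.485, -0.485, 0.515]
contact_force: [-0.4, 0.6, -0.4]
width: 0.455
```

{"method": "carry_out", "body": {
  "moves": [
    [[0,-60,0],0],
    [[0,-120,0],0],
    [[0,-180,0],0],
    [[0,-240,0],0],
    [[0,-300,0],0],
    [[20,-350,-10],0],
    [[75,-355,-20],0],
    [[135,-355,-35],-0.1]
  ]
}}

```text
t: 13.15
tcp_pos: [0.5276, 0.1391, 0.4041]
orientation: [-0.538, 0.457, -0.459, 0.539]
contact_force: [0.7, -0.1, 0.4]
width: 0.6
```

```bash
python3 -c "
from h import *
s=status.sense(); print(s['t'],s['tcp_pos'],s['q']); to([.39,-.44,.30],-63.7)
d=cap('scene');P=pts(d)
k=P[(P[...,1]>.19)&(P[...,1]<.22)&(P[...,2]>.03)&(P[...,2]<.12)&(P[...,0]>.42)&(P[...,0]<.7)&(d['depth']>0)]
print(len(k),np.percentile(k[:,2],[10,50,90]))"
```

```text
13.15 [0.52757957 0.13912505 0.40408702] [-1.26179475  0.30882481  1.21185909  1.59685222 -0.2905499   1.43646899
  0.13552188]
shift [ 549.2  104.1 -229.6] turn -0.297 yaw now -80.7
411 [0.04146413 0.0509716  0.05470309]
```

{"method": "carry_out", "body": {
  "moves": [
    [[55,0,-23],-0.03],
    [[110,0,-46],-0.06],
    [[165,0,-69],-0.09],
    [[220,0,-92],-0.12],
    [[275,10,-115],-0.16],
    [[330,30,-138],-0.2],
    [[385,60,-161],-0.25],
    [[440,90,-184],-0.297]
  ],
  "gripper": 1
}}

```text
t: 14.2
tcp_pos: [0.4193, -0.3099, 0.3205]
orientation: [-0.6, 0.373, -0.374, 0.6]
contact_force: [1.5, 0.3, 0.3]
width: 1.002
```

{"method": "carry_out", "body": {
  "moves": [
    [[55,10,-23],0],
    [[109,20,-46],0],
    [[109,30,-46],0]
  ]
}}

```text
t: 14.58
tcp_pos: [0.422, -0.4326, 0.2904]
orientation: [0.599, -0.378, 0.377, -0.596]
contact_force: [0.0, 0.2, 0.1]
width: 1.0
```

```bash
cat >> h.py <<'E'
def turq(n='wrist'):
    w=cap(n);P=pts(w);h=cv2.cvtColor(w['image'],cv2.COLOR_BGR2HSV)
    m=((h[...,0]>=78)&(h[...,0]<=100)&(h[...,1]>110)&(w['depth']>0)&(P[...,2]<.12)).astype(np.uint8)
    m=cv2.morphologyEx(m,cv2.MORPH_OPEN,np.ones((3,3)))
    q=P[m>0]; print(n,len(q),np.percentile(q[:,2],[2,50,98]).round(4))
    for z in (.0,np.percentile(q[:,2],90)-.004):
        k=q[q[:,2]>z]; r=cv2.minAreaRect((k[:,:2]*1000).astype(np.float32)); print(r); b=cv2.boxPoints(r); print(b.round().tolist())
E
python3 -c "
from h import *
s=status.sense(); print(s['t'],s['tcp_pos'],s['q']); turq(); to([.404,-.467,.030],-63.7)"
```

```text
14.575 [ 0.42203094 -0.43262717  0.29042104] [-0.00513981  0.50879976  1.06650253  1.63981913 -0.4591026   1.26916421
  1.59165326]
wrist 3336 [0.022  0.0386 0.0408]
((390.7785949707031, -443.6209716796875), (43.33090591430664, 119.10321044921875), 25.043025970458984)
[[346.0, -399.0], [396.0, -507.0], [436.0, -488.0], [385.0, -380.0]]
((390.91839599609375, -443.57318115234375), (28.153038024902344, 119.11959838867188), 25.304054260253906)
[[353.0, -396.0], [404.0, -503.0], [429.0, -491.0], [378.0, -384.0]]
shift [ 26.  259.2 -33. ] turn -0.011 yaw now -64.33
```

{"method": "carry_out", "body": {
  "moves": [
    [[10,60,-12],0.01],
    [[20,120,-25],0.01],
    [[26,180,-33],0.01],
    [[26,225,-33],0.01],
    [[26,259,-33],0.01],
    [[26,259,-33],0.01]
  ]
}}

```text
t: 15.38
tcp_pos: [0.4079, -0.4616, 0.0307]
orientation: [-0.598, 0.378, -0.376, 0.599]
contact_force: [0.4, 0.6, -0.2]
width: 1.0
```

```bash
python3 -c "
from h import *
s=status.sense(); print(s['t'],s['tcp_pos'],s['contact_force']); to([.4038,-.4707,.031],-64.9)"
```

```text
15.375 [ 0.40792661 -0.46157989  0.03067425] [ 0.37221778  0.64752637 -0.1903075 ]
shift [ 6.4 -0.3 -7.7] turn 0.009 yaw now -64.41
```

{"method": "carry_out", "body": {
  "moves": [
    [[0,0,0],0],
    [[0,0,0],0],
    [[0,0,0],0],
    [[0,0,0],0],
    [[0,0,0],0]
  ],
  "gripper": 0,
  "squeeze": 55
}}

```text
t: 16.0
tcp_pos: [0.4064, -0.4659, 0.0334]
orientation: [0.598, -0.377, 0.378, -0.597]
contact_force: [-5.1, -2.1, 8.3]
width: 0.506
```

{"method": "carry_out", "body": {
  "moves": [
    [[0,-10,0],0],
    [[0,-40,0],0],
    [[0,-80,0],0],
    [[0,-120,0],0],
    [[0,-120,0],0]
  ]
}}

```text
t: 16.62
tcp_pos: [0.4087, -0.4651, 0.1552]
orientation: [-0.598, 0.376, -0.379, 0.598]
contact_force: [0.2, -0.0, -3.2]
width: 0.499
```

```bash
python3 -c "
from h import *
s=status.sense(); print(s['t'],s['tcp_pos'],s['contact_force'],s['width'],s['q']); turq('scene');turq('wrist');bar('scene')"
```

```text
16.625 [ 0.40866629 -0.46512192  0.15524996] [ 0.21638825 -0.03149251 -3.24745293] 0.49913649993679166 [ 0.14868517  0.65660326  0.93678724  1.75509536 -0.60822448  1.04308671
  1.75101277]Traceback (most recent call last):
  File "<string>", line 3, in <module>
    s=status.sense(); print(s['t'],s['tcp_pos'],s['contact_force'],s['width'],s['q']); turq('scene');turq('wrist');bar('scene')
                                                                                       ~~~~^^^^^^^^^
  File "h.py", line 42, in turq
    q=P[m>0]; print(n,len(q),np.percentile(q[:,2],[2,50,98]).round(4))
                             ~~~~~~~~~~~~~^^^^^^^^^^^^^^^^^^
    return _quantile_unchecked(
        a, q, axis, out, overwrite_input, method, keepdims, weights)
    return _ureduce(a,
                    func=_quantile_ureduce_func,
    ...<5 lines>...
                    overwrite_input=overwrite_input,
                    method=method)
    r = func(a, **kwargs)
    result = _quantile(arr,
                       quantiles=q,
    ...<2 lines>...
                       out=out,
                       weights=wgt)
    slices_having_nans = np.isnan(arr[-1, ...])
                                  ~~~^^^^^^^^^
IndexError: index -1 is out of bounds for axis 0 with size 0
```

```bash
sed -i 's/&(P\[...,2\]<.12)).astype/).astype/' h.py; python3 -c "
from h import *
turq('wrist')
w=load('wrist');P=pts(w);h=cv2.cvtColor(w['image'],cv2.COLOR_BGR2HSV)
q=P[(h[...,0]>=78)&(h[...,0]<=100)&(h[...,1]>110)&(w['depth']>0)]
a=np.array([.43,-.903]);c=q[:,:2]@a
for e in np.linspace(c.min(),c.max(),9)[:-1]:
    k=q[(c>=e)&(c<e+.012)]; print('%.3f:%.1f'%(e,np.percentile(k[:,2],90)*1000),end=' ')
t=load('scene'); t=cap('top');P=pts(t)
m=(P[...,2]>.018)&(P[...,2]<.036)&(t['image'].min(2)>90)&(P[...,1]<-.2)&(P[...,1]>-.42)&(P[...,0]>.44)&(P[...,0]<.67)
q=P[m];print('tiles',len(q),cv2.boxPoints(cv2.minAreaRect((q[:,:2]*1000).astype(np.float32))).round())
bar('scene'); s=status.sense(); print(s['tcp_pos']); to([.6035,-.262,.12],-86.9)"
```

```text
wrist 22334 [0.1406 0.1575 0.1596]
((396.2310791015625, -438.71832275390625), (47.04288101196289, 119.42877197265625), 27.492938995361328)
[[348.0, -397.0], [403.0, -503.0], [445.0, -481.0], [390.0, -375.0]]
((393.9288635253906, -435.0986022949219), (28.46393585205078, 110.91374206542969), 27.243764877319336)
[[356.0, -392.0], [407.0, -491.0], [432.0, -478.0], [381.0, -379.0]]
0.507:158.2 0.538:158.7 0.570:159.2 0.602:159.6 Traceback (most recent call last):
  File "<string>", line 8, in <module>
    k=q[(c>=e)&(c<e+.012)]; print('%.3f:%.1f'%(e,np.percentile(k[:,2],90)*1000),end=' ')
                                                 ~~~~~~~~~~~~~^^^^^^^^^^^
    return _quantile_unchecked(
        a, q, axis, out, overwrite_input, method, keepdims, weights)
    return _ureduce(a,
                    func=_quantile_ureduce_func,
    ...<5 lines>...
                    overwrite_input=overwrite_input,
                    method=method)
    r = func(a, **kwargs)
    result = _quantile(arr,
                       quantiles=q,
    ...<2 lines>...
                       out=out,
                       weights=wgt)
    slices_having_nans = np.isnan(arr[-1, ...])
                                  ~~~^^^^^^^^^
IndexError: index -1 is out of bounds for axis 0 with size 0
```

```bash
python3 -c "
from h import *
t=cap('top');P=pts(t)
m=(P[...,2]>.016)&(P[...,2]<.038)&(t['image'].min(2)>80)&(P[...,1]<-.2)&(P[...,1]>-.42)&(P[...,0]>.44)&(P[...,0]<.67)
q=P[m];print('tiles',len(q))
if len(q): print(cv2.boxPoints(cv2.minAreaRect((q[:,:2]*1000).astype(np.float32))).round())
bar('scene'); s=status.sense(); print(s['tcp_pos'],s['t']); to([.6035,-.262,.155],-88.4)"
```

```text
tiles 731
[[ 505. -354.]
 [ 625. -397.]
 [ 672. -264.]
 [ 553. -221.]]
scene 614 ((595.6371459960938, -85.55217742919922), (47.46328353881836, 122.0737533569336), 3.8915531635284424) [0.0381 0.0555 0.064 ]
top ((598.488525390625, -85.41851806640625), (32.527862548828125, 120.11515808105469), 4.367946624755859)
0.565:48.0 0.569:55.6 0.573:58.7 0.577:58.5 0.581:55.8 0.585:56.2 0.589:58.5 0.593:59.5 0.597:55.8 0.601:49.2 0.605:44.2 
[ 0.40725264 -0.46317772  0.15094129] 16.825
shift [-97.1  -3.9 263.7] turn 0.417 yaw now -64.51
```

{"method": "carry_out", "body": {
  "moves": [
    [[-19,-4,53],0.1],
    [[-38,-4,106],0.2],
    [[-57,-4,158],0.3],
    [[-77,-4,211],0.417],
    [[-97,-4,264],0.417],
    [[-97,-4,264],0.417],
    [[-97,-4,264],0.417]
  ]
}}

```text
t: 17.7
tcp_pos: [0.6031, -0.2633, 0.1551]
orientation: [0.508, -0.494, 0.492, -0.506]
contact_force: [-1.3, 0.1, -2.4]
width: 0.505
```

```bash
python3 -c "
from h import *
s=status.sense(); print(s['t'],s['tcp_pos'],s['width'],s['q']); turq('wrist'); turq('top'); to([.6035,-.262,.062],-88.4)
t=load('top'); a=t['image'][150:280,200:373]; cv2.imwrite('pics/t2.png',cv2.convertScaleAbs(cv2.resize(a,(798,600),interpolation=cv2.INTER_CUBIC),alpha=1.6))"
```

```text
17.7 [ 0.60307442 -0.26329799  0.15510334] 0.5049627181932386 [-0.29848464  0.78281258  1.04588794  1.64914435 -0.72971854  1.15189087
  0.96548529]
wrist 22648 [0.1417 0.1595 0.1615]
((603.0722045898438, -270.62005615234375), (83.47087097167969, 210.41339111328125), 4.346380710601807)
[[553.0, -169.0], [569.0, -379.0], [653.0, -372.0], [637.0, -163.0]]
((601.8689575195312, -230.91873168945312), (28.589160919189453, 111.46434020996094), 3.825666666030884)
[[584.0, -176.0], [591.0, -287.0], [620.0, -286.0], [612.0, -174.0]]Traceback (most recent call last):
  File "<string>", line 3, in <module>
    s=status.sense(); print(s['t'],s['tcp_pos'],s['width'],s['q']); turq('wrist'); turq('top'); to([.6035,-.262,.062],-88.4)
                                                                                   ~~~~^^^^^^^
  File "h.py", line 42, in turq
    q=P[m>0]; print(n,len(q),np.percentile(q[:,2],[2,50,98]).round(4))
                             ~~~~~~~~~~~~~^^^^^^^^^^^^^^^^^^
    return _quantile_unchecked(
        a, q, axis, out, overwrite_input, method, keepdims, weights)
    return _ureduce(a,
                    func=_quantile_ureduce_func,
    ...<5 lines>...
                    overwrite_input=overwrite_input,
                    method=method)
    r = func(a, **kwargs)
    result = _quantile(arr,
                       quantiles=q,
    ...<2 lines>...
                       out=out,
                       weights=wgt)
    slices_having_nans = np.isnan(arr[-1, ...])
                                  ~~~^^^^^^^^^
IndexError: index -1 is out of bounds for axis 0 with size 0
```

{"method": "carry_out", "body": {
  "moves": [
    [[0,30,0],0],
    [[0,60,0],0],
    [[0,80,0],0],
    [[0,93,0],0],
    [[0,93,0],0]
  ]
}}

```text
t: 18.42
tcp_pos: [0.6035, -0.2637, 0.063]
orientation: [0.507, -0.493, 0.493, -0.506]
contact_force: [0.4, -0.0, -4.1]
width: 0.507
```

{"method": "carry_out", "body": {
  "moves": [
    [[-10,0,0],0],
    [[-20,0,-1],0],
    [[-28,0,-1],0],
    [[-36,0,-1],0],
    [[-45,0,-1],0],
    [[-55,0,-2],0],
    [[-65,0,-2],0],
    [[-75,0,-2],0]
  ]
}}

```text
t: 19.42
tcp_pos: [0.5999, -0.1879, 0.0635]
orientation: [0.507, -0.493, 0.493, -0.507]
contact_force: [0.1, -2.8, -3.7]
width: 0.504
```

```bash
python3 -c "
from h import *
s=status.sense(); print(s['t'],s['tcp_pos'],s['contact_force'],s['width']); bar('scene')
t=load('scene'); a=t['image'][150:285,190:370]; cv2.imwrite('pics/t2.png',cv2.convertScaleAbs(cv2.resize(a,(800,600),interpolation=cv2.INTER_CUBIC),alpha=1.6))"
```

```text
19.425 [ 0.59991832 -0.18786614  0.06352317] [ 0.09981482 -2.82694632 -3.72802556] 0.5038273267929628
scene 548 ((594.3450317382812, -38.15282440185547), (46.72807312011719, 118.8128433227539), 4.430200576782227) [0.0396 0.0558 0.0637]
top ((594.9486694335938, -37.540985107421875), (31.07798194885254, 118.7004165649414), 1.9485042095184326)
0.573:47.0 0.577:55.5 0.581:59.6 0.585:58.5 0.589:56.4 0.593:57.0 0.597:59.1 0.601:58.7 0.605:55.8 0.609:50.2 0.613:44.9 0.617:45.0
```

View pics/t2.png

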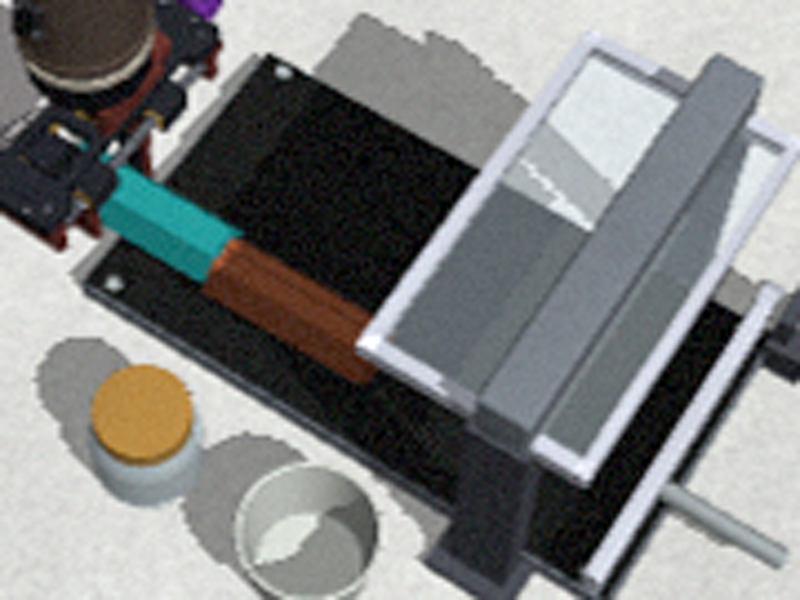

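The picture (count 8) shows the stop arm down. The turquoise stick, at (165,220), is pushing the brown bar, at (290,310), squarely with its groove up. Jar, tub and guard are clear. I'll go on pushing, stopping short to regrip further back so that nothing on the hand comes near the guard.

{"method": "carry_out", "body": {
  "moves": [
    [[-12,0,0],0],
    [[-29,0,-1],0],
    [[-47,0,-1],0],
    [[-65,0,-2],0],
    [[-83,0,-2],0],
    [[-101,0,-3],0],
    [[-119,0,-3],0],
    [[-134,0,-4],0]
  ]
}}

```text
t: 20.48
tcp_pos: [0.5923, -0.0532, 0.0634]
orientation: [-0.507, 0.493, -0.493, 0.507]
contact_force: [0.2, -4.0, -2.9]
width: 0.503
```

```bash
python3 -c "
from h import *
s=status.sense(); print(s['t'],s['tcp_pos'],s['contact_force'],s['width']); turq('scene')
t=load('scene'); print([proj(t,p).round() for p in ([.58,.0825,.06],[.58,.2025,.054])])"
```

```text
20.475 [ 0.59228539 -0.05323746  0.06344968] [ 0.22747223 -4.04606197 -2.94076917] 0.5034225637332786
scene 334 [0.0209 0.0652 0.0923]
((596.2772827148438, -21.772628784179688), (95.04105377197266, 73.69916534423828), 40.179622650146484)
[[536.0, -24.0], [584.0, -81.0], [656.0, -19.0], [609.0, 37.0]]
((607.9270629882812, -33.10387420654297), (54.23530578613281, 90.299072265625), 4.120755195617676)
[[578.0, 10.0], [584.0, -80.0], [638.0, -76.0], [632.0, 14.0]]
[array([295., 236.]), array([331., 262.])]
```

{"method": "carry_out", "body": {
  "moves": [
    [[0,3,0],0],
    [[0,6,0],0],
    [[0,6,0],0]
  ]
}}

```text
t: 20.9
tcp_pos: [0.592, -0.0551, 0.0571]
orientation: [0.507, -0.493, 0.493, -0.506]
contact_force: [-0.2, 0.2, -4.3]
width: 0.501
```

{"method": "carry_out", "body": {
  "moves": [
    [[0,0,0],0],
    [[0,0,0],0],
    [[0,0,0],0],
    [[18,0,0],0],
    [[36,0,1],0],
    [[52,0,1],0],
    [[52,0,1],0]
  ],
  "gripper": 0.9
}}

```text
t: 21.78
tcp_pos: [0.5944, -0.1092, 0.0578]
orientation: [0.506, -0.494, 0.494, -0.506]
contact_force: [-0.7, 0.6, 0.1]
width: 0.901
```

{"method": "carry_out", "body": {
  "moves": [
    [[0,2,0],0],
    [[0,2,0],0],
    [[0,2,0],0],
    [[0,2,0],0],
    [[0,2,0],0],
    [[0,2,0],0]
  ],
  "gripper": 0.2,
  "squeeze": 30
}}

```text
t: 22.52
tcp_pos: [0.5947, -0.1065, 0.0555]
orientation: [-0.507, 0.493, -0.493, 0.507]
contact_force: [0.3, -0.4, 0.0]
width: 0.256
```

```bash
python3 -c "
from h import *
s=status.sense(); print(s['t'],s['tcp_pos'],s['contact_force'],s['width']); turq('wrist')
w=load('wrist'); cv2.imwrite('pics/w5.png',cv2.convertScaleAbs(cv2.resize(w['image'],(800,600)),alpha=1.5))"
```

```text
22.525 [ 0.59472627 -0.1065128   0.05549439] [ 0.34189807 -0.43413276  0.04940058] 0.25624952916581356
wrist 23949 [0.0395 0.0587 0.0605]
((592.4008178710938, -45.471046447753906), (53.27393341064453, 124.02896118164062), 3.5162506103515625)
[[562.0, 15.0], [570.0, -109.0], [623.0, -106.0], [615.0, 18.0]]
((592.2041625976562, -40.69375991821289), (28.53129005432129, 95.45989227294922), 2.9090864658355713)
[[576.0, 6.0], [580.0, -89.0], [609.0, -88.0], [604.0, 8.0]]
```

View pics/w5.png

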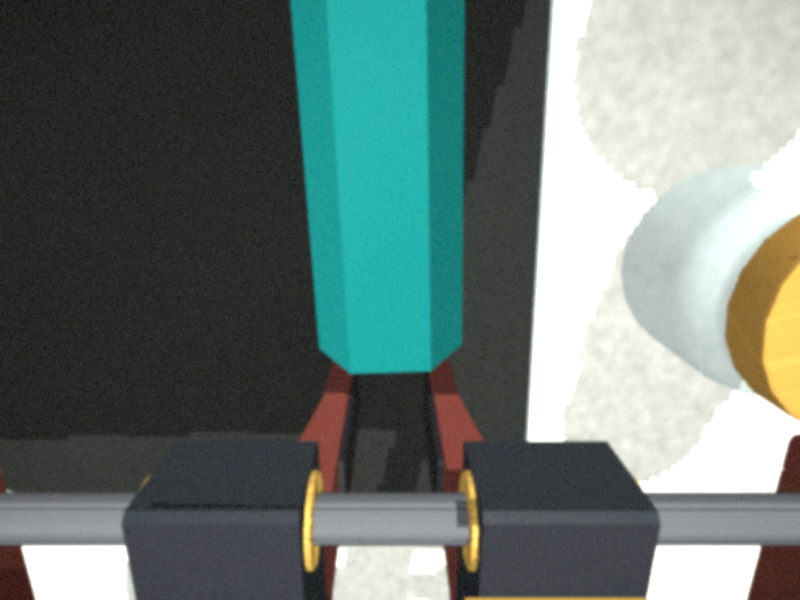

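The picture (count 9) shows the stick flat on the bed at (395,190), with its end at row 370 and the two fingers just behind it. The jar at (770,280) is clear. Next I'll push the stick's end forward.

{"method": "carry_out", "body": {
  "moves": [
    [[-6,0,0],0],
    [[-12,0,0],0],
    [[-19,0,0],0],
    [[-27,0,-1],0],
    [[-35,0,-1],0],
    [[-43,0,-1],0],
    [[-50,0,-1],0],
    [[-53,0,-1],0]
  ]
}}

```text
t: 23.58
tcp_pos: [0.5923, -0.0539, 0.0555]
orientation: [0.507, -0.493, 0.494, -0.507]
contact_force: [-0.1, -4.9, -1.2]
width: 0.204
```

{"method": "carry_out", "body": {
  "moves": [
    [[-2,0,0],0],
    [[-4,0,0],0],
    [[-4,0,0],0]
  ]
}}

```text
t: 23.95
tcp_pos: [0.5921, -0.05, 0.0555]
orientation: [0.507, -0.493, 0.494, -0.507]
contact_force: [0.0, -4.4, -1.1]
width: 0.201
```

```bash
cat >> h.py <<'E'
def clay(out=None):
    for n in ('scene','top'):
        d=cap(n);h=cv2.cvtColor(d['image'],cv2.COLOR_BGR2HSV)
        b=[proj(d,p) for p in ([.5,-.15,.03],[.68,-.15,.03],[.5,.23,.03],[.68,.23,.03])]
        u0,v0=np.min(b,0).astype(int);u1,v1=np.max(b,0).astype(int)
        m=np.zeros(h.shape[:2],np.uint8);m[v0:v1,u0:u1]=((h[...,0]<16)&(h[...,1]>60))[v0:v1,u0:u1]*1
        N,L,st,c=cv2.connectedComponentsWithStats(m)
        for i in range(1,N):
            if st[i,4]>25:
                v,u=np.nonzero(L==i); g=np.array([ray(d,a,b,.055)[:2] for a,b in zip(u,v)]); print(n,st[i],'xy range',g.min(0).round(3),g.max(0).round(3))
        if out and n=='scene':
            a=d['image'][165:285,235:395]; cv2.imwrite(out,cv2.convertScaleAbs(cv2.resize(a,(800,600),interpolation=cv2.INTER_CUBIC),alpha=1.6))
E
python3 -c "
from h import *
s=status.sense(); print(s['t'],s['tcp_pos'],s['contact_force'],s['width']); turq('wrist'); clay('pics/s3.png')"
```

```text
23.95 [ 0.59213465 -0.04997884  0.0555273 ] [ 0.04826643 -4.44272279 -1.1182594 ] 0.20065685682988235
wrist 25558 [0.0394 0.0587 0.0605]
((591.883544921875, 4.239509582519531), (53.449073791503906, 133.05722045898438), 1.5359150171279907)
[[563.0, 70.0], [567.0, -63.0], [620.0, -62.0], [617.0, 71.0]]
((591.6019897460938, 10.75625991821289), (28.30898666381836, 105.0354995727539), 1.3953438997268677)
[[576.0, 63.0], [579.0, -42.0], [607.0, -41.0], [604.0, 64.0]]
scene [249 179  18  16 115] xy range [ 0.482 -0.125] [ 0.544 -0.075]
scene [266 179   6  14  34] xy range [ 0.474 -0.093] [ 0.508 -0.062]
scene [253 199  11  10  40] xy range [ 0.535 -0.079] [ 0.567 -0.053]
scene [227 220  21  14  50] xy range [ 0.637 -0.099] [ 0.655 -0.034]
scene [288 242   7  10  48] xy range [0.597 0.081] [0.618 0.103]
scene [310 254  24  18 242] xy range [0.566 0.148] [0.62  0.204]
top [182 179  17  12 142] xy range [0.566 0.091] [0.603 0.145]
top [199 194  14   7  31] xy range [0.535 0.043] [0.555 0.087]
```

View pics/s3.png

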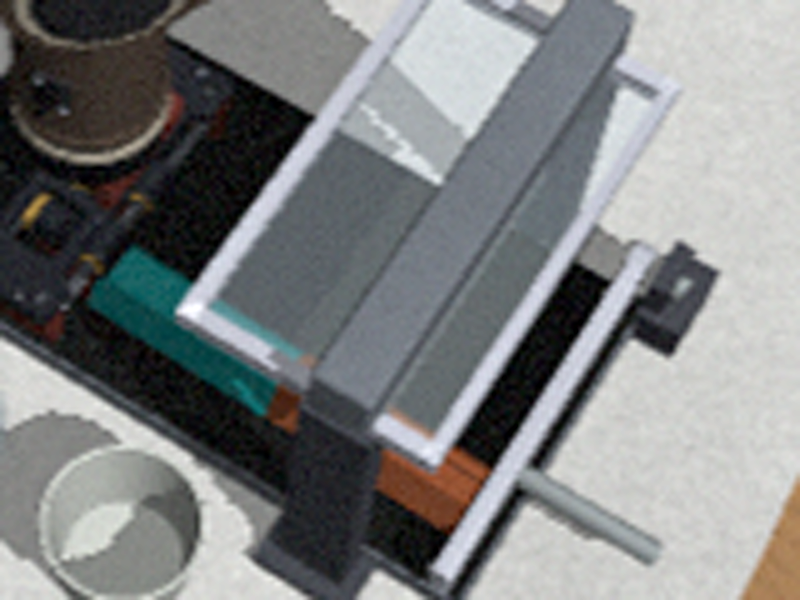

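The picture (count 10) shows the bar, at (430,485), with its groove up and a few mm from the stop arm. The force is still only sliding friction, so I'll creep on until it rises.

{"method": "carry_out", "body": {
  "moves": [
    [[-1,0,0],0],
    [[-2,0,0],0],
    [[-2,0,0],0]
  ]
}}

```text
t: 24.48
tcp_pos: [0.5921, -0.0488, 0.0556]
orientation: [0.507, -0.493, 0.494, -0.506]
contact_force: [-0.6, -6.8, -1.8]
width: 0.195
```

{"method": "carry_out", "body": {
  "moves": [
    [[-1,0,0],0],
    [[-2,0,0],0],
    [[-2,0,0],0]
  ]
}}

```text
t: 24.85
tcp_pos: [0.5921, -0.0486, 0.0558]
orientation: [0.507, -0.492, 0.495, -0.506]
contact_force: [0.8, -11.1, -2.4]
width: 0.196
```

{"method": "carry_out", "body": {
  "moves": [
    [[-1,0,0],0],
    [[-2,0,0],0],
    [[-2,0,0],0]
  ]
}}

```text
t: 25.22
tcp_pos: [0.5922, -0.0485, 0.0561]
orientation: [0.507, -0.492, 0.496, -0.505]
contact_force: [0.8, -15.7, -3.0]
width: 0.2
```

The force is rising with no further motion, so the bar is against the stop. I'll press a little more to square it, back off, and check.

{"method": "carry_out", "body": {
  "moves": [
    [[-1,0,0],0],
    [[-3,0,0],0],
    [[-3,0,0],0]
  ]
}}

```text
t: 25.6
tcp_pos: [0.5924, -0.0482, 0.0565]
orientation: [0.507, -0.491, 0.498, -0.504]
contact_force: [2.3, -22.1, -1.5]
width: 0.203
```

{"method": "carry_out", "body": {
  "moves": [
    [[4,0,0],0],
    [[12,0,0],0],
    [[25,0,0],0],
    [[25,0,0],0]
  ]
}}

```text
t: 26.1
tcp_pos: [0.5926, -0.0663, 0.0556]
orientation: [-0.506, 0.493, -0.493, 0.507]
contact_force: [0.1, -0.2, 0.2]
width: 0.199
```

```bash
python3 -c "
from h import *
s=status.sense(); print(s['t'],s['tcp_pos'],s['contact_force'],s['width'],s['q']); turq('wrist'); clay()
d=load('scene'); a=d['image'][230:290,300:380]; cv2.imwrite('pics/s4.png',cv2.convertScaleAbs(cv2.resize(a,(800,600),interpolation=cv2.INTER_CUBIC),alpha=1.8))"
```

```text
26.1 [ 0.59257103 -0.06626925  0.05561561] [ 0.0779987  -0.15016129  0.1559722 ] 0.19925614927719815 [-0.61985019  0.82252839  0.98042692  1.8767368  -0.85897908  0.93483274
  0.80224206]
wrist 22380 [0.0394 0.0587 0.0605]
((592.4586181640625, -0.18745040893554688), (53.42104721069336, 111.52830505371094), 1.4529826641082764)
[[564.0, 55.0], [567.0, -57.0], [621.0, -55.0], [618.0, 56.0]]
((592.180908203125, 3.7205810546875), (28.25065803527832, 86.28875732421875), 1.1470822095870972)
[[577.0, 47.0], [579.0, -40.0], [607.0, -39.0], [605.0, 47.0]]
scene [236 179  31  14 162] xy range [ 0.482 -0.151] [ 0.55 -0.08]
scene [248 194  12  11  41] xy range [ 0.529 -0.093] [ 0.566 -0.07 ]
scene [225 219  18  12  42] xy range [ 0.635 -0.107] [ 0.655 -0.05 ]
scene [288 242   7  10  45] xy range [0.597 0.083] [0.62  0.103]
scene [310 254  24  18 240] xy range [0.567 0.148] [0.616 0.203]
top [182 179  16  11 138] xy range [0.569 0.095] [0.604 0.145]
```

View pics/s4.png

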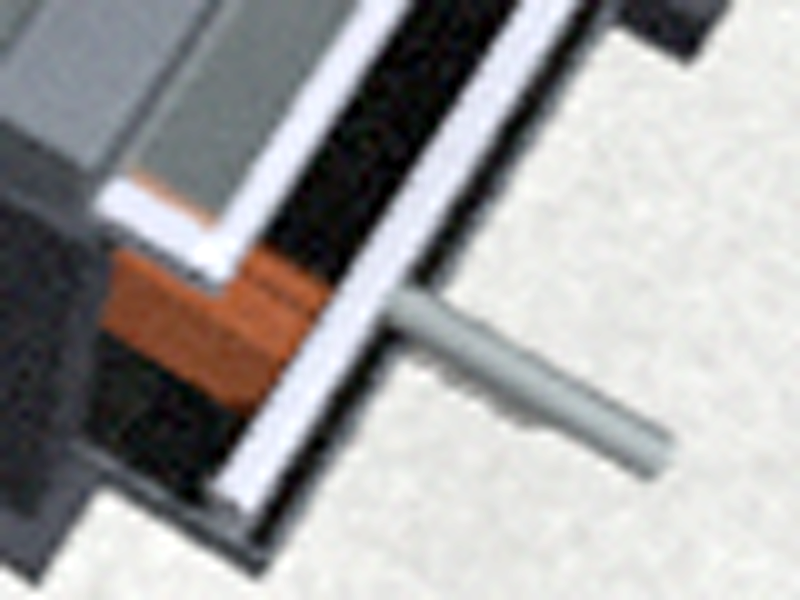

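The picture (count 11) shows the bar's end, at (290,360), flush along the stop arm, groove up. The fingers are clear. Now I'll take the stick back out: grip its last few mm, drag it straight back, then regrip and return it.

{"method": "carry_out", "body": {
  "moves": [
    [[0,0,0],0],
    [[0,0,0],0],
    [[0,0,0],0],
    [[0,0,0],0],
    [[-8,-3,0],0],
    [[-17,-3,-1],0],
    [[-24,-3,-1],0],
    [[-24,-3,-1],0]
  ],
  "gripper": 0.85
}}

```text
t: 27.25
tcp_pos: [0.591, -0.0405, 0.0583]
orientation: [-0.507, 0.493, -0.493, 0.507]
contact_force: [-0.5, 0.5, -0.1]
width: 0.85
```

{"method": "carry_out", "body": {
  "moves": [
    [[0,0,0],0],
    [[0,0,0],0],
    [[0,0,0],0],
    [[0,0,0],0],
    [[0,0,0],0]
  ],
  "gripper": 0,
  "squeeze": 45
}}

```text
t: 27.88
tcp_pos: [0.5913, -0.0421, 0.0586]
orientation: [-0.507, 0.493, -0.494, 0.507]
contact_force: [1.6, -3.2, -1.4]
width: 0.486
```

{"method": "carry_out", "body": {
  "moves": [
    [[5,0,0],0],
    [[18,0,1],0],
    [[33,0,1],0],
    [[48,0,2],0],
    [[63,0,2],0],
    [[75,0,2],0],
    [[80,0,2],0],
    [[80,0,2],0]
  ]
}}

```text
t: 28.88
tcp_pos: [0.5949, -0.1215, 0.0585]
orientation: [-0.507, 0.493, -0.493, 0.507]
contact_force: [-0.3, 2.6, 1.9]
width: 0.49
```

```bash
python3 -c "
from h import *
s=status.sense(); print(s['t'],s['tcp_pos'],s['contact_force'],s['width']); turq('wrist'); clay()"
```

```text
28.875 [ 0.5949432  -0.12145349  0.05849273] [-0.27314267  2.58485028  1.89656865] 0.4900838559731382
wrist 25898 [0.0396 0.0587 0.0605]
((594.953857421875, -70.22407531738281), (53.287681579589844, 144.68772888183594), 0.8984333872795105)
[[567.0, 2.0], [569.0, -143.0], [623.0, -142.0], [620.0, 3.0]]
((594.8464965820312, -63.30366516113281), (28.19720458984375, 111.537841796875), 0.9065680503845215)
[[580.0, -8.0], [582.0, -119.0], [610.0, -119.0], [608.0, -7.0]]
scene [232 179  15  14  52] xy range [ 0.511 -0.157] [ 0.569 -0.139]
scene [216 213  10   7  27] xy range [ 0.637 -0.14 ] [ 0.655 -0.111]
scene [288 242   7  10  48] xy range [0.597 0.083] [0.619 0.103]
scene [310 254  24  19 244] xy range [0.567 0.148] [0.618 0.203]
top [182 179  15  11 128] xy range [0.569 0.098] [0.603 0.145]
top [229 184  12  10  28] xy range [ 0.56  -0.049] [ 0.59  -0.013]
top [229 193  12  15  37] xy range [ 0.514 -0.051] [ 0.56  -0.013]
top [203 202  10   9  29] xy range [0.501 0.042] [0.528 0.072]
```

{"method": "carry_out", "body": {
  "moves": [
    [[0,0,0],0],
    [[0,0,0],0],
    [[0,0,0],0],
    [[-15,2,0],0],
    [[-31,2,-1],0],
    [[-46,2,-1],0],
    [[-46,2,-1],0]
  ],
  "gripper": 0.85
}}

```text
t: 29.9
tcp_pos: [0.593, -0.0732, 0.0563]
orientation: [-0.507, 0.492, -0.492, 0.508]
contact_force: [0.8, -0.2, -0.3]
width: 0.845
```

{"method": "carry_out", "body": {
  "moves": [
    [[0,0,0],0],
    [[0,0,0],0],
    [[0,0,0],0],
    [[0,0,0],0],
    [[0,0,0],0]
  ],
  "gripper": 0,
  "squeeze": 55
}}

```text
t: 30.52
tcp_pos: [0.5934, -0.0763, 0.0567]
orientation: [-0.507, 0.493, -0.494, 0.507]
contact_force: [2.6, -1.5, -0.6]
width: 0.506
```

{"method": "carry_out", "body": {
  "moves": [
    [[0,-8,0],0],
    [[10,-30,0],0],
    [[30,-65,0],0],
    [[50,-100,0],0],
    [[50,-115,0],0],
    [[50,-115,0],0]
  ]
}}

```text
t: 31.28
tcp_pos: [0.5945, -0.125, 0.1723]
orientation: [-0.506, 0.493, -0.493, 0.507]
contact_force: [0.3, 0.5, -4.2]
width: 0.502
```

```bash
python3 -c "
from h import *
s=status.sense(); print(s['t'],s['tcp_pos'],s['contact_force'],s['width'],s['q']); turq('wrist'); to([.395,-.452,.172],-64.9)"
```

```text
31.275 [ 0.5945154  -0.12500338  0.17227611] [ 0.28841619  0.54223479 -4.15896595] 0.5021120748123776 [-0.59238554  0.70388368  1.11417469  1.7715487  -0.70156907  1.12386654
  0.78298701]
wrist 20007 [0.1541 0.1739 0.1757]
((596.21142578125, -108.4861831665039), (88.48615264892578, 123.02737426757812), 1.0624151229858398)
[[551.0, -48.0], [553.0, -171.0], [642.0, -169.0], [639.0, -46.0]]
((594.9404907226562, -98.42451477050781), (28.254268646240234, 102.73828887939453), 1.3587688207626343)
[[580.0, -47.0], [582.0, -150.0], [610.0, -149.0], [608.0, -47.0]]
shift [ 321.9   -1.3 -208.3] turn -0.41 yaw now -88.37
```

{"method": "carry_out", "body": {
  "moves": [
    [[45,0,-28],-0.06],
    [[92,0,-58],-0.12],
    [[140,0,-88],-0.18],
    [[188,0,-117],-0.24],
    [[236,0,-147],-0.3],
    [[284,0,-177],-0.36],
    [[329,0,-205],-0.41],
    [[329,0,-205],-0.41]
  ]
}}

```text
t: 32.33
tcp_pos: [0.3941, -0.4632, 0.1707]
orientation: [0.596, -0.382, 0.381, -0.595]
contact_force: [0.3, 1.1, -3.2]
width: 0.502
```

```bash
python3 -c "
from h import *
s=status.sense(); print(s['t'],s['tcp_pos'],s['width']); to([.3987,-.460,.038],-64.9)"
```

```text
32.325 [ 0.39412303 -0.46321934  0.17066242] 0.502416296833466
shift [ -1.  132.6   5.8] turn -0.007 yaw now -65.31
```

{"method": "carry_out", "body": {
  "moves": [
    [[0,50,3],0],
    [[0,95,5],0],
    [[0,122,5],0],
    [[0,131,5],0],
    [[0,134,5],0],
    [[0,134,5],0]
  ]
}}

```text
t: 33.08
tcp_pos: [0.4034, -0.4582, 0.0382]
orientation: [0.597, -0.379, 0.38, -0.597]
contact_force: [0.3, 0.3, -3.6]
width: 0.501
```

{"method": "carry_out", "body": {
  "moves": [
    [[0,0,0],0],
    [[0,0,0],0],
    [[0,0,0],0],
    [[0,-30,0],0],
    [[0,-80,0],0],
    [[0,-140,0],0],
    [[0,-200,0],0],
    [[0,-220,0],0]
  ],
  "gripper": 0.9
}}

```text
t: 34.08
tcp_pos: [0.4031, -0.4593, 0.2614]
orientation: [0.597, -0.378, 0.382, -0.596]
contact_force: [-0.6, -0.2, -1.4]
width: 0.902
```

```bash
python3 -c "
from h import *
s=status.sense(); print(s['t'],s['tcp_pos'],s['contact_force']); turq('wrist'); clay()
P=pts(load('scene'));d=load('scene')
k=P[(P[...,1]>.19)&(P[...,1]<.22)&(P[...,2]>.03)&(P[...,2]<.12)&(P[...,0]>.42)&(P[...,0]<.7)&(d['depth']>0)]
print('stop',np.percentile(k[:,2],[10,50,90]))
cv2.imwrite('pics/end.png',cv2.convertScaleAbs(cv2.resize(d['image'][60:300,60:440],(800,505),interpolation=cv2.INTER_CUBIC),alpha=1.5))"
```

```text
34.075 [ 0.40311404 -0.45932923  0.26140534] [-0.56680639 -0.23950724 -1.4433232 ]
wrist 3965 [0.0221 0.0386 0.0408]
((396.86492919921875, -442.6785888671875), (44.03261184692383, 118.69580078125), 24.325674057006836)
[[352.0, -398.0], [401.0, -506.0], [441.0, -488.0], [392.0, -380.0]]
((396.42767333984375, -442.8717041015625), (28.085508346557617, 118.72541809082031), 24.23733901977539)
[[359.0, -395.0], [408.0, -503.0], [434.0, -491.0], [385.0, -383.0]]
scene [286 242   9  10  52] xy range [0.597 0.082] [0.621 0.103]
scene [310 254  24  18 238] xy range [0.568 0.148] [0.617 0.203]
top [182 179  15  11 132] xy range [0.569 0.098] [0.603 0.145]
stop [0.04187341 0.05126548 0.05653418]
```

View pics/end.png

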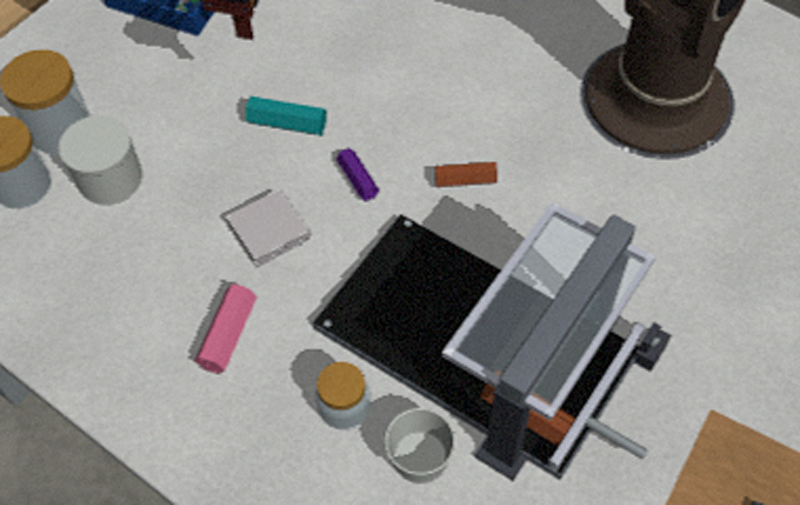

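The picture (count 12) shows the bar at the stop, at (530,415), and the stop arm down. Jar, tub and tiles are in place, and the stick is back within 6 mm of where it started. I'm handing it in.

```bash
python3 -c "
from h import *
print(workorder.sign_off())"
```

```text
the job is handed in; nothing more can be done
None
```

The job is done in the order asked and handed in at about 34 s; the hand-in reports no verdict.

- **Roll:** I rolled the bar two flats towards +x with open fingers, without picking it up. The groove then faced up, seen in the wrist picture and as a trough about 3.5 mm deep.
- **Stop arm:** I gripped the peg and swung the arm down to its limit. Its top was level at about z 0.054 and it stayed down.
- **Push:** The moves only allow an upright tool, so I could not lean back under the guard. Instead I pushed the bar with the turquoise look-alike prism as a level stick. The push force rose to 22 N with no further motion once the bar met the stop. I then put the prism back within about 6 mm and 1° of where it was.

**Last checks:**
- The bar's end lies against the stop arm, at y ≈ 0.203 against the arm face at about 0.2025. It showed no gap in the close crop and did not shift when I pulled the stick away.
- The groove faces up.
- The robot is clear of everything.
- Jar, tub and tiles look undisturbed, judged by eye from the pictures only.

Some measurements were weak. Camera readings of the bar differed by 2–4 mm. My tile outline was too noisy to use, so I cleared the tiles by height instead. Part of the bar under the guard can't be measured directly.

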